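Slide the cake pop stand onto the narrow display plank

ROBOT

A 6-joint arm with a two-finger parallel gripper is mounted at the origin on the work surface. World frame = base frame: x ahead of the robot, y to its left, z up, the work surface at z = 0. Lengths are in m, angles in rad, forces in N, time in s.
With the tool pointing down it reaches from about 0.25 to 0.725 m from the base axis. Payload 4 kg.
Tool frame: the origin (TCP) lies midway between the tips of the shut fingers; the grasp point (between the pads) lies bot.tcp_to_grasp behind it (bot.tcp_to_grasp is the distance from the TCP to the grasp point, in m); z points along the fingers, y is the line along which they close (so a half turn about z gives the same grasp; the last joint's range is limited). The gripper opens to 85 mm and grips with 20 to 120 N. Pads are 22 mm wide; open, the fingers measure 114 mm over their backs; the gripper's body (76 mm by 85 mm) begins 54 mm behind the grasp point. The pads swing forward as they close: fully open they stand 13 mm farther back than shut.
Start: joints at [-1.254, 0.241, 0.005, 1.335, 0, 1.571], TCP at [0.156, -0.475, 0.231] pointing down, gripper open.
Joint ranges: [-2.72, 2.72], [-1.05, 1.87], [-1.09, 1.28], [-1.99, 2.15], [-1.42, 1.44], [-3.14, 3.14]. Speed limits (rad/s): [2.79, 2.79, 3.14, 3.14, 3.14, 3.14].

INTERFACE

Orientations are given as a unit quaternion [x, y, z, w].
In Python, from workcell import readout, camera, bot gives the robot as it stands. The module is installed in compiled form; this text tells all that it offers.
- The arm moves only by the tool jog_arm, never from a script. Its argument "motion" is a list of rows, each an object of numbers: "x", "y", "z": the shift along the tool's x, y, z in mm; "spin": the turn about the tool's z in degrees; "fingers": the closure, from -1 (fully open) to 1 (shut). A call has 1 to 8 rows; each row is the pose to reach, as a shift and turn from the pose commanded when the call began, along the tool's axes at that moment; what a row does not reach only later rows make up. A row lasts 1/8 s, in which the tool goes at most 62.5 mm and 10.7 degrees, less where a joint would pass 70% of its speed; a pose out of reach is approached as far as the arm can. A call with a gripper value outside its range is refused whole. The fingers move at their own pace and stop on an object; the grip force is fixed at half the most. Time passes only in rows, so rows that repeat a pose let the fingers close. It gives the time, the measured TCP pose, the force, the opening and the grip force at its end, in the units of the state.
- readout.get_obs(): the state, without advancing time (a new reading comes with each control period).
- camera(name): name is "side" or "top" or "wrist"; returns a dict with "pixels" (400x640x3 uint8, red, green, blue), "K" (3x3 intrinsics, pixels), "rvec" (rotation vector, rad) and "tvec" (3), from world to camera coordinates, as OpenCV has them. Camera axes: x right, y down, z forward; pixel columns grow to the right and rows downward; lengths in m; the calibration is good to about 2 mm. A picture is of the moment at which its call begins. There is no depth.
- bot.job_done(): hands the job in; it is judged then, once.
The state is a dict: "clock": time; "joint_pos": joint angles; "joint_vel": joint speeds; "tau": joint torques, N m; "eef_pos": TCP position; "tool_rot": TCP orientation; "ft_force": force on the tool from outside, world axes, zero at the start; "ft_torque": the same for the moment, N m; "grip_width": finger opening in m; "grasp_force": force on a finger pad.
Only numpy, scipy, OpenCV 4.12 (cv2) and the standard library are available. Lean on these libraries where they do the work, as an engineer would, in place of code of your own. Each camera call takes 0.05 s, during which the arm holds its last target. There are 200 camera calls.

TASK

Clear the jar off the narrow wooden plank: lower it upright into the open blue canister, whose contents reach an unknown height, and let go only once you feel it rest on them, gently and without dropping it. Then slide the wooden cake pop stand, never lifting it, off the grey riser onto the plank so that it sits level, lengthwise and centred on the plank, overhanging both long sides evenly. Leave everything else where it is.

Things in the scene. Friction and masses are not known exactly. Their poses are not given: they have to be found in the camera images.
- stand_center (a point): Centre (half-way up) of the loose cake pop stand: a flat beech block with twelve dark dots (holes) on top, 100 mm (its x) by 150 mm (its y) by 40 mm high (z), about 0.3 to 0.55 kg; too wide to grasp, so it is pushed by its sides. It starts on the riser, turned up to about 0.45 rad from the riser's y axis.
- riser: Fixed grey riser: a deck 180 mm (x) by 220 mm (y), its top 60 mm above the shelf. Origin under its centre at shelf level. It stands end to end with the plank (along y; which of the two is to the left varies), with a 15 mm gap between them and their y axes parallel.
- plank: Fixed narrow wooden plank on a foot: 50 mm wide (x), 170 mm long (y), its top 58 mm above the shelf, so 2 mm lower than the riser's deck. Origin under its centre at shelf level. It may be offset sideways from the riser's centre line by up to 18 mm. A stand standing on it has its centre 78 mm above this origin.
- jar_center (a point): Centre (half-way up) of the loose amber sprinkles jar: an upright cylinder 50 mm in diameter, 110 mm tall (z up), black lid flush with its sides, 0.15 to 0.3 kg. It starts upright on the plank.
- canister: Fixed open square blue canister, 136 mm by 136 mm outside, 120 mm high, walls 4 mm. Origin under its centre at shelf level. A flat, firm cork layer (it does not give) fills it to an unknown height of 30 to 75 mm above the shelf. It stands to the left or to the right.
- tub: Clear plastic storage tub with a white lid, 190 (x) by 140 (y) by 95 mm high; bystander. Origin under its centre. It stands on the opposite side from the canister.
- cup: Stainless steel cup, 76 mm in diameter, 95 mm high; bystander on the shelf beside the plank, on its far (+x) side. Origin under its centre.
- bowl: White ceramic pinch bowl, 70 mm in diameter, 34 mm high; bystander on the shelf beside the plank, on its near (-x) side. Origin under its centre.
- mould: Pink flower mould, about 150 mm across, 30 mm high; bystander at the far left or right. Origin under its centre.
- tin: Food can, 74 mm in diameter, 110 mm high; bystander at the far left or right. Origin under its centre.

How it is judged:
By the outcome, as a careful person would: the job done as asked, in the order asked, and still so for the second after the job is handed in, with the robot touching nothing.
It also fails if it takes over 67 s, if anything falls off the work surface, if the arm or the gripper's body presses on something with over 40 N, if the wrist force passes 120 N, or if a joint passes its speed limit or range.

## Working session

There is one attempt and no reset: what is moved stays moved. The work goes in short steps, Python scripts to look and compute and a tool call to move; the robot and the scene stay as the last step left them, time stands still between calls to the robot, and variables do not carry over. Pictures are saved under pics/ and viewed, at most 10 in all, crops included, and the job is handed in when it is done.

Besides the shell and the picture viewer there is one more tool, called after ">>>" in YAML: its name, and indented under it one key for each argument. jog_arm: Moves the arm, as the interface text tells. Its arguments: {"type":"object","properties":{"motion":{"type":"array"}},"required":["motion"]}

```bash
mkdir -p pics; cat > h.py <<'E'
import numpy as np, cv2
from workcell import readout, camera, bot
def cam(n,save=None):
    c=camera(n)
    if save: cv2.imwrite('pics/'+save,c['pixels'][:,:,::-1])
    c['R']=cv2.Rodrigues(np.array(c['rvec'],float))[0]; c['t']=np.array(c['tvec'],float).ravel(); c['K']=np.array(c['K'],float)
    c['C']=-c['R'].T@c['t']; return c
def ray(c,uv):
    d=c['R'].T@np.linalg.inv(c['K'])@np.array([uv[0],uv[1],1.]); return c['C'],d/np.linalg.norm(d)
def plane(c,uv,z):
    C,d=ray(c,uv); return C+d*(z-C[2])/d[2]
def proj(c,P):
    p=c['K']@(c['R']@np.array(P,float)+c['t']); return p[:2]/p[2]
def tri(l):
    A=np.zeros((3,3));b=np.zeros(3)
    for c,uv in l:
        C,d=ray(c,uv); M=np.eye(3)-np.outer(d,d); A+=M;b+=M@C
    return np.linalg.solve(A,b)
E
python3 - <<'E'
from h import *
print(readout.get_obs(), bot.tcp_to_grasp)
for n in('top','side','wrist'):
    c=cam(n,n+'0.png'); print(n,c['C'],c['R'][2],c['K'][0,0])
E
```

```text
{'clock': 0.0, 'joint_pos': array([-1.25400868e+00,  2.41390391e-01,  3.72849887e-03,  1.33523179e+00,
       -4.55287086e-05,  1.57081949e+00]), 'joint_vel': array([ 0.00100337, -0.000331  ,  0.00014655,  0.00032658,  0.00208539,
       -0.00188047]), 'tau': array([ 3.17159402e-04, -3.72320688e+01,  2.52406651e+01,  1.69512222e-02,
       -5.71648764e-05, -4.24985657e-06]), 'eef_pos': array([ 0.1555444 , -0.47451382,  0.2304259 ]), 'tool_rot': array([ 9.87483183e-01,  1.57720839e-01, -1.87901272e-04, -1.03195464e-03]), 'ft_force': array([ 0.22304248,  0.98940586, -0.23003754]), 'ft_torque': array([-0.03503328, -0.0284674 , -0.00468854]), 'grasp_force': 0.0, 'grip_width': 0.08523265088469408} 0.0187
top [ 0.29520716 -0.01524868  1.47693633] [ 0.19172296 -0.00220488 -0.98144661] 451.5915176750415
side [-0.1747721   0.79542498  0.70318946] [ 0.58438404 -0.65342242 -0.48118026] 484.75393226715556
wrist [ 0.22361551 -0.45206376  0.37340276] [-0.26639521 -0.08433816 -0.960167  ] 289.04407585437906
```

View pics/top0.png

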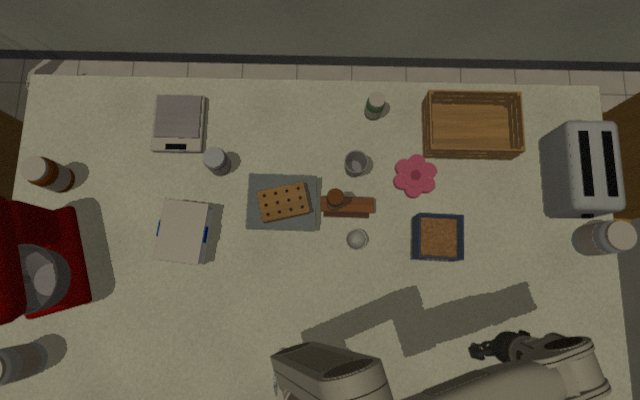

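View pics/side0.png

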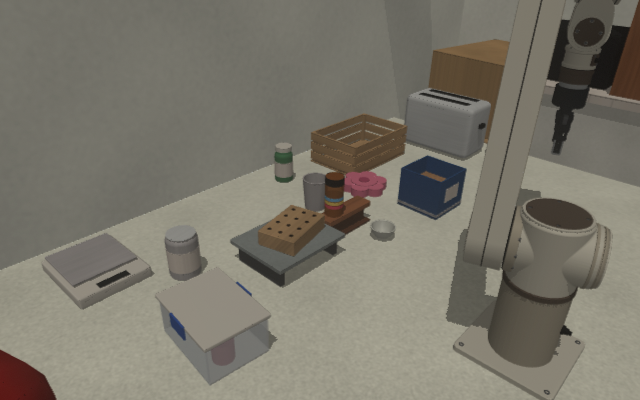

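The top view shows the riser and stand at about (284,202), the plank at (348,207) with the jar on it at (335,199), the canister at (438,237), the cup at (357,163) and the bowl at (357,239). So the plank and canister are on the -y side. Next I'll segment these and measure.

```bash
python3 - <<'E'
from h import *
t=cam('top');s=cam('side')
a=t['pixels'][145:270,235:475,::-1]; b=s['pixels'][120:290,220:480,::-1]
a=cv2.resize(a,None,fx=3.3,fy=3.3,interpolation=cv2.INTER_CUBIC)[:,:790]
cv2.imwrite('pics/a.png',a)
cv2.imwrite('pics/b.png',cv2.resize(b,None,fx=3,fy=3,interpolation=cv2.INTER_CUBIC))
hsv=cv2.cvtColor(t['pixels'],cv2.COLOR_RGB2HSV)
for p in [(300,190),(253,225),(365,208),(335,197),(438,237),(414,255),(330,212)]: print(p,hsv[p[1],p[0]])
E
```

```text
(300, 190) [ 18 157 109]
(253, 225) [35 20 78]
(365, 208) [ 13 164  95]
(335, 197) [ 12 157  83]
(438, 237) [ 16 146 103]
(414, 255) [96 30 42]
(330, 212) [ 11 123  56]
```

View pics/a.png

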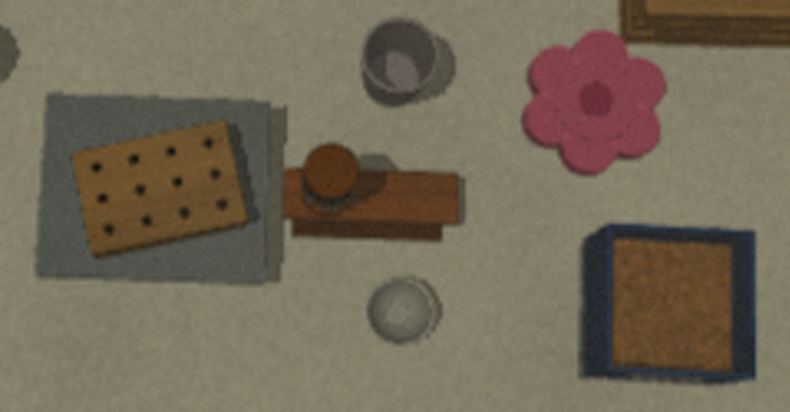

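View pics/b.png

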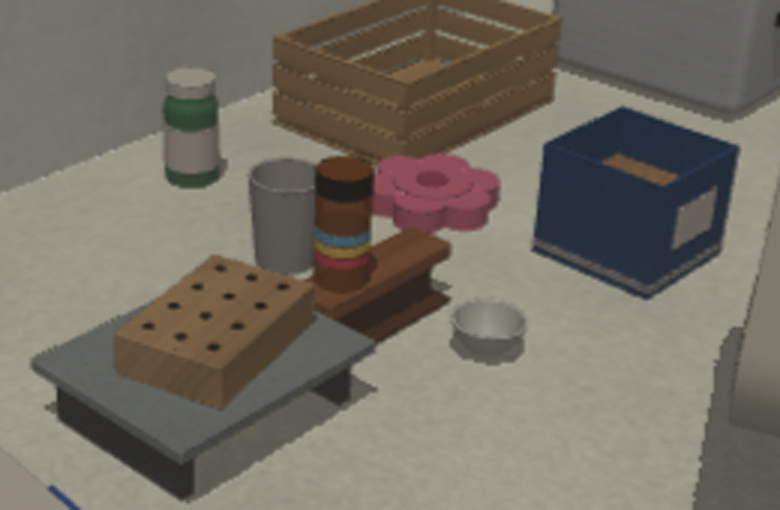

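The crops show the deck corners, stand-top corners, plank end, jar lid and canister rim clearly. I'll triangulate them across the two views.

```bash
python3 - <<'E'
from h import *
np.set_printoptions(precision=4,suppress=True)
t=cam('top');s=cam('side')
T=lambda p:((p[0]+.5)/3.3-.5+235,(p[1]+.5)/3.3-.5+145)
S=lambda p:((p[0]+.5)/3-.5+220,(p[1]+.5)/3-.5+120)
L={'deck++':((48,93),(33,362)),'deck-+':((37,277),(185,455)),'deck--':((263,282),(375,345)),
'st++':((73,153),(117,338)),'st+-':((226,121),(220,255)),'st--':((246,222),(318,290)),'st-+':((95,254),(222,380)),
'lid':((331,171),(344,170)),'pl+-':((459,174),(427,230)),'pl--':((458,222),(450,245)),
'can+-':((755,231),(625,107)),'can--':((752,378),(738,150))}
for k,(a,b) in L.items():
    P=tri([(t,T(a)),(s,S(b))]); print(k,P,'err px',np.linalg.norm(proj(t,P)-T(a)).round(1))
for k,a,z in [('deck+-',(270,100),.06),('deck++',(48,93),.06),('deck-+',(37,277),.06),('deck--',(263,282),.06),('pl++',(285,168),.058),('pl-+',(285,217),.058),('pl+-',(459,174),.058),('pl--',(458,222),.058),
 ('st',(73,153),.1),('st',(226,121),.1),('st',(246,222),.1),('st',(95,254),.1),('jarlid',(331,171),.168),
 ('canTL',(608,227),.12),('canTR',(755,231),.12),('canBR',(752,378),.12),('cup',(400,55),.095),('bowl',(402,309),.034)]: print(k,plane(t,T(a),z)[:2])
# cork
for z in(.03,.05,.075): print('cork L/R',z,plane(t,T((733,300)),z))
E
```

```text
deck++ [0.6408 0.2069 0.0561] err px 0.4
deck-+ [0.4599 0.209  0.0584] err px 0.1
deck-- [ 0.4594 -0.0069  0.0557] err px 0.2
st++ [0.5735 0.1745 0.0941] err px 0.4
st+- [0.6059 0.0302 0.0989] err px 0.6
st-- [0.5105 0.0095 0.0946] err px 0.4
st-+ [0.4794 0.1512 0.0874] err px 0.1
lid [ 0.5485 -0.0658  0.1661] err px 0.2
pl+- [ 0.5633 -0.1988  0.0538] err px 2.1
pl-- [ 0.5223 -0.1936  0.0537] err px 0.2
can+- [ 0.5074 -0.4604  0.1186] err px 0.4
can-- [ 0.3738 -0.4521  0.1163] err px 0.0
deck+- [ 0.638  -0.0099]
deck++ [0.6408 0.2072]
deck-+ [0.4601 0.209 ]
deck-- [ 0.4594 -0.0066]
pl++ [ 0.571  -0.0257]
pl-+ [ 0.5229 -0.0266]
pl+- [ 0.5683 -0.1946]
pl-- [ 0.5212 -0.1934]
st [0.5733 0.1746]
st [0.607  0.0312]
st [0.5107 0.0101]
st [0.4779 0.1499]
jarlid [ 0.5476 -0.0661]
canTL [ 0.5093 -0.3239]
canTR [ 0.5081 -0.4594]
canBR [ 0.3736 -0.4509]
cup [ 0.6763 -0.1339]
bowl [ 0.4387 -0.1416]
cork L/R 0.03 [ 0.4539 -0.4645  0.03  ]
cork L/R 0.05 [ 0.4517 -0.4583  0.05  ]
cork L/R 0.075 [ 0.4489 -0.4505  0.075 ]
```

>>> jog_arm:
  motion:
    - {"x": 500,"y": -266,"z": 0,"spin": 18.2,"fingers": -1}
    - {"x": 500,"y": -266,"z": 0,"spin": 18.2,"fingers": -1}
    - {"x": 500,"y": -266,"z": 0,"spin": 18.2,"fingers": -1}
    - {"x": 500,"y": -266,"z": 0,"spin": 18.2,"fingers": -1}
    - {"x": 500,"y": -266,"z": 0,"spin": 18.2,"fingers": -1}
    - {"x": 500,"y": -266,"z": 0,"spin": 18.2,"fingers": -1}
    - {"x": 500,"y": -266,"z": 0,"spin": 18.2,"fingers": -1}
    - {"x": 500,"y": -266,"z": 0,"spin": 18.2,"fingers": -1}

```text
clock: 1.35
eef_pos: [0.4992, -0.1171, 0.2315]
tool_rot: [1.0, -0.0, 0.0, 0.0]
ft_force: [0.3, -1.1, 0.0]
grip_width: 0.0856
grasp_force: 0.0
```

>>> jog_arm:
  motion:
    - {"x": 49,"y": -51,"z": 0,"fingers": -1}
    - {"x": 49,"y": -51,"z": 0,"fingers": -1}
    - {"x": 49,"y": -51,"z": 50,"fingers": -1}
    - {"x": 49,"y": -51,"z": 85,"fingers": -1}
    - {"x": 49,"y": -51,"z": 102,"fingers": -1}
    - {"x": 49,"y": -51,"z": 102,"fingers": -1}

```text
validation failed for argument at $.mo...
```

>>> jog_arm:
  motion:
    - {"x": 0,"fingers": 0.6}
    - {"x": 0,"fingers": 0.6}
    - {"x": 0,"fingers": 0.6}
    - {"x": 0,"fingers": 0.6}
    - {"x": 0,"fingers": 0.6}
    - {"x": 0,"fingers": 0.6}

```text
validation failed for argument at $.mo...
```

>>> jog_arm:
  motion:
    - {"x": 49,"y": -51,"z": 0,"spin": 0,"fingers": -1}
    - {"x": 49,"y": -51,"z": 0,"spin": 0,"fingers": -1}
    - {"x": 49,"y": -51,"z": 50,"spin": 0,"fingers": -1}
    - {"x": 49,"y": -51,"z": 85,"spin": 0,"fingers": -1}
    - {"x": 49,"y": -51,"z": 102,"spin": 0,"fingers": -1}
    - {"x": 49,"y": -51,"z": 102,"spin": 0,"fingers": -1}

```text
clock: 2.1
eef_pos: [0.545, -0.0685, 0.1278]
tool_rot: [1.0, -0.001, -0.002, -0.0]
ft_force: [0.1, 0.2, -0.6]
grip_width: 0.0853
grasp_force: 0.0
```

>>> jog_arm:
  motion:
    - {"x": 2,"y": -2,"z": 0,"spin": 0,"fingers": 0.6}
    - {"x": 2,"y": -2,"z": 0,"spin": 0,"fingers": 0.6}
    - {"x": 2,"y": -2,"z": 0,"spin": 0,"fingers": 0.6}
    - {"x": 2,"y": -2,"z": 0,"spin": 0,"fingers": 0.6}
    - {"x": 2,"y": -2,"z": 0,"spin": 0,"fingers": 0.6}
    - {"x": 2,"y": -2,"z": 0,"spin": 0,"fingers": 0.6}

```text
clock: 2.85
eef_pos: [0.5501, -0.0664, 0.131]
tool_rot: [1.0, -0.001, 0.002, 0.001]
ft_force: [-0.3, -1.9, 6.5]
grip_width: 0.0488
grasp_force: 61.8
```

>>> jog_arm:
  motion:
    - {"x": 0,"y": 0,"z": -20,"spin": 0,"fingers": 0.6}
    - {"x": 0,"y": 0,"z": -60,"spin": 0,"fingers": 0.6}
    - {"x": 0,"y": 0,"z": -100,"spin": 0,"fingers": 0.6}
    - {"x": 0,"y": 0,"z": -100,"spin": 0,"fingers": 0.6}
    - {"x": 0,"y": 0,"z": -100,"spin": 0,"fingers": 0.6}

```text
clock: 3.48
eef_pos: [0.5481, -0.0657, 0.2279]
tool_rot: [1.0, -0.0, -0.001, -0.0]
ft_force: [-1.0, -0.0, -2.4]
grip_width: 0.0486
grasp_force: 62.6
```

```bash
python3 - <<'E'
from h import *
o=readout.get_obs(); print(o['eef_pos'],o['tool_rot'],o['ft_force'],o['grip_width'])
c=cam('wrist'); t=cam('top'); s=cam('side')
im=[cv2.resize(x['pixels'][:,:,::-1],(400,250),interpolation=cv2.INTER_AREA) for x in(c,t,s)]
a=np.vstack([im[0],im[2]]); 
cv2.imwrite('pics/w1.png',np.hstack([a,cv2.resize(t['pixels'][145:345,230:390,::-1],(400,500))]))
E
```

```text
[ 0.5481375  -0.06568064  0.22790611] [ 9.99999226e-01 -3.76962628e-04 -1.16439339e-03 -2.24074205e-04] [-0.97698141 -0.02809813 -2.42402925] 0.04863879854887252
```

View pics/w1.png

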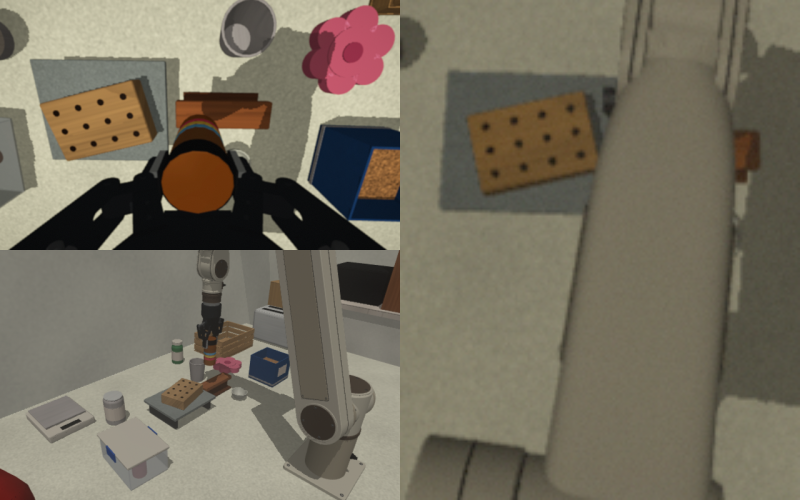

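Composite: the wrist view shows the jar held upright in the gripper, clear of the plank. The stand is undisturbed, and the side view agrees. Next I'll carry the jar over the canister.

>>> jog_arm:
  motion:
    - {"x": -16,"y": 48,"z": 0,"spin": 0,"fingers": 0.6}
    - {"x": -34,"y": 104,"z": 0,"spin": 0,"fingers": 0.6}
    - {"x": -53,"y": 160,"z": 0,"spin": 0,"fingers": 0.6}
    - {"x": -72,"y": 216,"z": 0,"spin": 0,"fingers": 0.6}
    - {"x": -90,"y": 270,"z": 0,"spin": 0,"fingers": 0.6}
    - {"x": -102,"y": 308,"z": 0,"spin": 0,"fingers": 0.6}
    - {"x": -107,"y": 323,"z": 0,"spin": 0,"fingers": 0.6}
    - {"x": -107,"y": 323,"z": 0,"spin": 0,"fingers": 0.6}

```text
clock: 4.62
eef_pos: [0.441, -0.389, 0.2281]
tool_rot: [1.0, -0.001, -0.001, -0.001]
ft_force: [-0.1, -0.2, -2.8]
grip_width: 0.0489
grasp_force: 62.9
```

```bash
python3 - <<'E'
from h import *
np.set_printoptions(precision=4,suppress=True)
o=readout.get_obs(); print(o['eef_pos'],o['tool_rot'],o['ft_force'])
t=cam('top','t2.png'); s=cam('side')
tp=lambda P:proj(t,P).round(1)
# blue mask in top (rim+walls)
h=cv2.cvtColor(s['pixels'],cv2.COLOR_RGB2HSV); m=cv2.inRange(h,(100,80,20),(125,255,255)); m[:,:370]=0
n,l,st,ce=cv2.connectedComponentsWithStats(m); i=1+np.argmax(st[1:,4]); print('side',st[i])
c=cam('wrist','w2.png')
E
```

```text
[ 0.441  -0.389   0.2281] [ 1.     -0.0012 -0.0007 -0.001 ] [-0.0803 -0.2191 -2.8004]
side [ 399  156   62   58 2349]
```

View pics/w2.png

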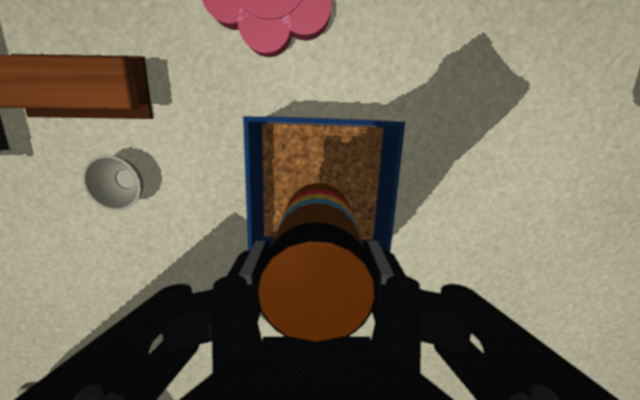

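The wrist view shows the jar centred over the canister (rim at columns 245–404, jar at about 318) with cork visible between the inner walls at columns 264–380. I'll estimate the cork height from that known inner width, so I know where to start feeling for it.

```bash
python3 - <<'E'
from h import *
np.set_printoptions(precision=4,suppress=True)
c=cam('wrist'); print(plane(c,(245,118),.12),plane(c,(404,123),.12))
g=c['pixels'].astype(int); 
r=160; d=(g[r,:,0]-g[r,:,2])[235:410]; x=np.where(d>25)[0]+235; 
b=(g[r,:,2]-g[r,:,0]); xb=np.where(b[235:415]>8)[0]+235
print(x.min(),x.max(),xb.min(),xb.max())
for z in(.03,.045,.06,.075): 
    A=plane(c,(x.min()-.5,r),z);B=plane(c,(x.max()+.5,r),z); print(z,A[1],B[1],A[1]-B[1])
A=plane(c,(xb.min()-.5,r),.12);B=plane(c,(xb.max()+.5,r),.12); print('rim',A,B,A[1]-B[1])
E
```

```text
[ 0.5132 -0.3267  0.12  ] [ 0.5093 -0.4601  0.12  ]
235 379 245 400
0.03 -0.2896167866569259 -0.4610551127052488 0.17143832604832288
0.045 -0.29387959497442323 -0.4577953774217026 0.1639157824472794
0.06 -0.29814240329192054 -0.45453564213815645 0.1563932388462359
0.075 -0.3024052116094179 -0.4512759068546103 0.14887069524519236
rim [ 0.478  -0.3239  0.12  ] [ 0.4782 -0.4598  0.12  ] 0.13585080736608562
```

>>> jog_arm:
  motion:
    - {"x": 1,"y": 2,"z": 20,"spin": 0,"fingers": 0.6}
    - {"x": 2,"y": 3,"z": 45,"spin": 0,"fingers": 0.6}
    - {"x": 2,"y": 3,"z": 65,"spin": 0,"fingers": 0.6}
    - {"x": 2,"y": 3,"z": 78,"spin": 0,"fingers": 0.6}
    - {"x": 2,"y": 3,"z": 83,"spin": 0,"fingers": 0.6}
    - {"x": 2,"y": 3,"z": 86,"spin": 0,"fingers": 0.6}
    - {"x": 2,"y": 3,"z": 88,"spin": 0,"fingers": 0.6}
    - {"x": 2,"y": 3,"z": 88,"spin": 0,"fingers": 0.6}

```text
clock: 5.82
eef_pos: [0.4444, -0.3919, 0.1435]
tool_rot: [1.0, -0.0, 0.001, 0.0]
ft_force: [-1.2, 1.0, 5.8]
grip_width: 0.0491
grasp_force: 63.6
```

>>> jog_arm:
  motion:
    - {"x": 0,"y": 0,"z": 0,"spin": 0,"fingers": 0.6}
    - {"x": 0,"y": 0,"z": 0,"spin": 0,"fingers": 0.6}

```text
clock: 6.08
eef_pos: [0.4444, -0.3919, 0.1435]
tool_rot: [1.0, -0.0, 0.001, 0.001]
ft_force: [-1.7, 2.2, 5.1]
grip_width: 0.0483
grasp_force: 63.6
```

>>> jog_arm:
  motion:
    - {"x": 0,"y": 0,"z": 1,"spin": 0,"fingers": 0.6}
    - {"x": 0,"y": 0,"z": 1,"spin": 0,"fingers": 0.6}

```text
clock: 6.32
eef_pos: [0.4445, -0.3919, 0.1434]
tool_rot: [1.0, -0.0, 0.002, 0.001]
ft_force: [-2.0, 2.8, 10.1]
grip_width: 0.0491
grasp_force: 64.3
```

Contact is confirmed: the TCP stays put while the force rises. I'll ease off the preload and open part-way.

>>> jog_arm:
  motion:
    - {"x": 0,"y": 0,"z": -2,"spin": 0,"fingers": 0.6}
    - {"x": 0,"y": 0,"z": -2,"spin": 0,"fingers": 0.6}
    - {"x": 0,"y": 0,"z": -2,"spin": 0,"fingers": -0.5}
    - {"x": 0,"y": 0,"z": -2,"spin": 0,"fingers": -0.5}
    - {"x": 0,"y": 0,"z": -2,"spin": 0,"fingers": -0.5}
    - {"x": 0,"y": 0,"z": -2,"spin": 0,"fingers": -0.5}
    - {"x": 0,"y": 0,"z": -2,"spin": 0,"fingers": -0.5}

```text
clock: 7.2
eef_pos: [0.4437, -0.3918, 0.1422]
tool_rot: [1.0, -0.0, -0.0, -0.0]
ft_force: [0.9, 0.4, -0.6]
grip_width: 0.0637
grasp_force: 0.0
```

>>> jog_arm:
  motion:
    - {"x": 0,"y": 0,"z": -20,"spin": 0,"fingers": -0.5}
    - {"x": 0,"y": 0,"z": -60,"spin": 0,"fingers": -0.5}
    - {"x": 0,"y": 0,"z": -110,"spin": 0,"fingers": -0.5}
    - {"x": 0,"y": -60,"z": -110,"spin": 0,"fingers": -0.5}
    - {"x": 0,"y": -120,"z": -110,"spin": 0,"fingers": -0.5}
    - {"x": 0,"y": -180,"z": -110,"spin": 0,"fingers": -0.5}
    - {"x": 0,"y": -240,"z": -110,"spin": 0,"fingers": -0.5}
    - {"x": 0,"y": -300,"z": -110,"spin": 0,"fingers": -0.5}

```text
clock: 8.2
eef_pos: [0.4438, -0.09, 0.2526]
tool_rot: [1.0, -0.001, 0.001, 0.0]
ft_force: [1.8, -0.3, -0.0]
grip_width: 0.064
grasp_force: 0.0
```

```bash
python3 - <<'E'
from h import *
o=readout.get_obs(); print(o['eef_pos'],o['joint_pos'],o['ft_force'])
t=cam('top');s=cam('side');w=cam('wrist')
c=cv2.resize(t['pixels'][180:290,380:500,::-1],(400,366)); d=cv2.resize(s['pixels'][120:230,370:490,::-1],(400,366))
cv2.imwrite('pics/c3.png',np.vstack([np.hstack([c,d]),np.hstack([cv2.resize(w['pixels'][:,:,::-1],(374,234),interpolation=cv2.INTER_AREA),np.zeros((234,426,3),np.uint8)])]))
E
```

```text
[ 0.44376626 -0.0900108   0.25258766] [-2.00227900e-01  1.37336704e-01 -6.77257604e-02  1.36465011e+00
  1.62650881e-04  2.94265396e+00] [ 1.81433314 -0.29508876 -0.04023571]
```

View pics/c3.png

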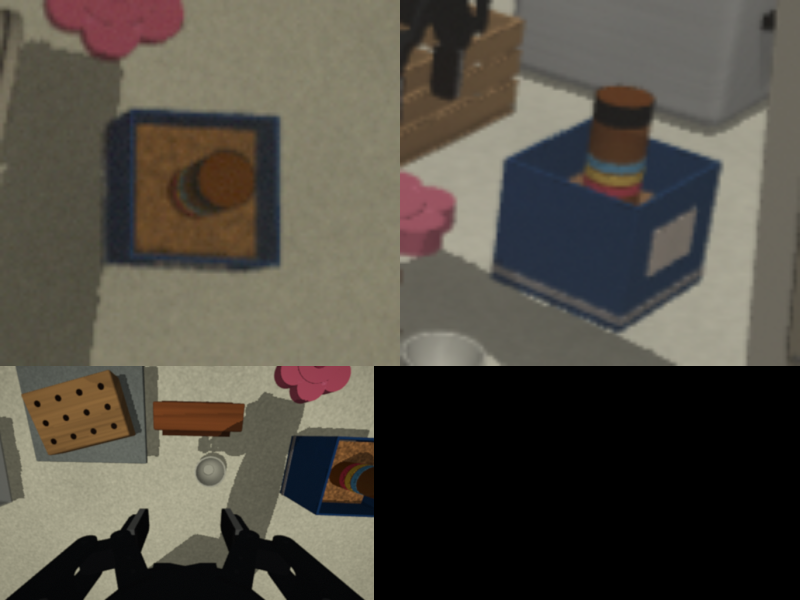

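The jar stands upright and centred in the canister. With the plank now bare, I'll measure plank, riser and stand by mask in this wrist view, projecting onto their planes.

```bash
cat >> h.py <<'E'
def rect(c,m,z,k=3):
    m=cv2.morphologyEx(m,cv2.MORPH_CLOSE,np.ones((9,9),np.uint8)); m=cv2.morphologyEx(m,cv2.MORPH_OPEN,np.ones((k,k),np.uint8))
    ct=max(cv2.findContours(m,cv2.RETR_EXTERNAL,cv2.CHAIN_APPROX_NONE)[0],key=cv2.contourArea)
    P=np.array([plane(c,p,z)[:2] for p in cv2.convexHull(ct)[:,0]])*1000
    (cx,cy),(w,h),a=cv2.minAreaRect(P.astype(np.float32))
    if w>h: w,h,a=h,w,a-90
    while a>45: a-=180
    while a<-135: a+=180
    return np.round([cx,cy,w,h,a],1), cv2.boundingRect(ct)  # a: angle (deg) of the long axis's yaw from y
def hsv(c): return cv2.cvtColor(c['pixels'],cv2.COLOR_RGB2HSV)
E
python3 - <<'E'
from h import *
for n in('wrist','top'):
    c=cam(n); h=hsv(c)
    for nm,P in [('plank',(.546,-.1085,.058)),('stand',(.535,.1,.1)),('deck',(.48,.02,.06)),('foot',(.515,-.11,.02))]:
        u,v=proj(c,P).round().astype(int); print(n,nm,u,v,h[v-1:v+2,u-1:u+2].reshape(-1,3).mean(0).round() if 0<=v<399 and 0<u<639 else '')
E
```

```text
wrist plank 335 89 [ 12. 189. 105.]
wrist stand 121 95 [ 16. 148. 125.]
wrist deck 222 149 [ 47.  20. 104.]
wrist foot 334 118 [ 12. 152.  70.]
top plank 347 204 [ 22.  55. 122.]
top stand 280 204 [ 17. 148. 105.]
top deck 306 223 [35. 26. 85.]
top foot 346 215 [ 22.  55. 119.]
```

```bash
python3 - <<'E'
from h import *
c=cam('wrist'); h=hsv(c)
m=cv2.inRange(h,(5,130,70),(15,255,255)); m[:,:245]=0;m[:,440:]=0;m[130:]=0
for v in(60,72,85):
    mm=m.copy(); mm[h[:,:,2]<v]=0; print('plank',v,rect(c,mm,.058))
s=cv2.inRange(h,(10,90,60),(24,255,255)); s[:,235:]=0
print('stand',rect(c,s,.1))
s[h[:,:,2]<100]=0; print('stand bright',rect(c,s,.1))
t=cam('top'); h=hsv(t); s=cv2.inRange(h,(12,100,70),(24,255,255)); s[:,:245]=0;s[:,322:]=0;s[:170]=0;s[235:]=0
print('stand top',rect(t,s,.1))
d=cv2.inRange(h,(0,0,0),(180,45,95)); d[:,:235]=0; d[:160]=0; d[240:]=0; d[:,330:]=0
print('deck top',rect(t,cv2.bitwise_or(d,s),.06))
E
```

```text
plank 60 (array([ 543.6, -109.8,   58. ,  167.7,   -0.8]), (256, 62, 156, 58))
plank 72 (array([ 543.5, -109.8,   57.8,  167.7,   -0.8]), (256, 62, 156, 58))
plank 85 (array([ 547.6, -109.9,   47.4,  167.8,   -1.1]), (256, 62, 156, 49))
stand (array([543.8,  90.7, 100.5, 149.8,  13.6]), (30, 9, 186, 146))
stand bright (array([544.8,  91.9,  97.8, 147.9,  13.7]), (30, 9, 184, 144))
stand top (array([542.5,  92.5, 100. , 148.5,  13.5]), (257, 182, 53, 40))
deck top (array([548.8,  79.4, 179.5, 259.9,  -0.8]), (246, 174, 83, 57))
```

>>> jog_arm:
  motion:
    - {"x": 13,"y": -36,"z": 0,"spin": -10,"fingers": -0.5}
    - {"x": 26,"y": -74,"z": 0,"spin": -20,"fingers": -0.5}
    - {"x": 38,"y": -111,"z": 0,"spin": -30,"fingers": -0.5}
    - {"x": 51,"y": -148,"z": 0,"spin": -40,"fingers": -0.5}
    - {"x": 63,"y": -185,"z": 0,"spin": -50,"fingers": -0.5}
    - {"x": 76,"y": -222,"z": 0,"spin": -60,"fingers": -0.5}
    - {"x": 89,"y": -259,"z": 0,"spin": -70,"fingers": -0.5}
    - {"x": 101,"y": -295,"z": 0,"spin": -80,"fingers": -0.5}

```text
clock: 9.55
eef_pos: [0.5467, 0.2024, 0.2519]
tool_rot: [0.766, 0.643, -0.0, 0.0]
ft_force: [0.6, -0.4, -0.5]
grip_width: 0.064
grasp_force: 0.0
```

>>> jog_arm:
  motion:
    - {"x": 3,"y": -1,"z": 40,"spin": -9,"fingers": -0.5}
    - {"x": 3,"y": -1,"z": 90,"spin": -9,"fingers": -0.5}
    - {"x": 3,"y": -1,"z": 140,"spin": -9,"fingers": -0.5}
    - {"x": 3,"y": -1,"z": 172,"spin": -9,"fingers": -0.5}
    - {"x": 3,"y": -1,"z": 182,"spin": -9,"fingers": -0.5}
    - {"x": 3,"y": -1,"z": 185,"spin": -9,"fingers": -0.5}
    - {"x": 3,"y": -1,"z": 185,"spin": -9,"fingers": -0.5}

```text
clock: 10.42
eef_pos: [0.5461, 0.2062, 0.0687]
tool_rot: [0.714, 0.7, 0.001, 0.001]
ft_force: [0.3, 0.4, 0.8]
grip_width: 0.064
grasp_force: 0.0
```

>>> jog_arm:
  motion:
    - {"x": -12,"y": 0,"z": 0,"spin": 0,"fingers": -0.5}
    - {"x": -20,"y": 0,"z": 0,"spin": 0,"fingers": -0.5}
    - {"x": -26,"y": 0,"z": 0,"spin": 0,"fingers": -0.5}
    - {"x": -32,"y": 0,"z": 0,"spin": 0,"fingers": -0.5}
    - {"x": -38,"y": 0,"z": 0,"spin": 0,"fingers": -0.5}
    - {"x": -44,"y": 0,"z": 0,"spin": 0,"fingers": -0.5}
    - {"x": -50,"y": 0,"z": 0,"spin": 0,"fingers": -0.5}
    - {"x": -54,"y": 0,"z": 0,"spin": 0,"fingers": -0.5}

```text
clock: 11.42
eef_pos: [0.5437, 0.1523, 0.0675]
tool_rot: [0.713, 0.701, 0.0, -0.0]
ft_force: [0.2, 3.5, 2.0]
grip_width: 0.0642
grasp_force: 2.1
```

```bash
cat >> h.py <<'E'
def stand(z=.1,u=(245,460)):
    t=cam('top'); h=hsv(t); s=cv2.inRange(h,(12,100,60),(24,255,255)); s[:,:u[0]]=0;s[:,u[1]:]=0;s[:165]=0;s[240:]=0
    return rect(t,s,z)
E
python3 - <<'E'
from h import *
o=readout.get_obs(); print(o['eef_pos'],o['ft_force'])
print(stand(u=(245,330)))
t=cam('top');w=cam('wrist')
cv2.imwrite('pics/p4.png',np.hstack([cv2.resize(t['pixels'][150:270,230:390,::-1],(400,300)),cv2.resize(w['pixels'][:,:,::-1],(400,300))]))
E
```

```text
[0.54367922 0.15225471 0.06749596] [0.19610163 3.45867224 2.00723746]
(array([548.9,  37. , 103.2, 175.1,  15.3]), (272, 182, 58, 39))
```

View pics/p4.png

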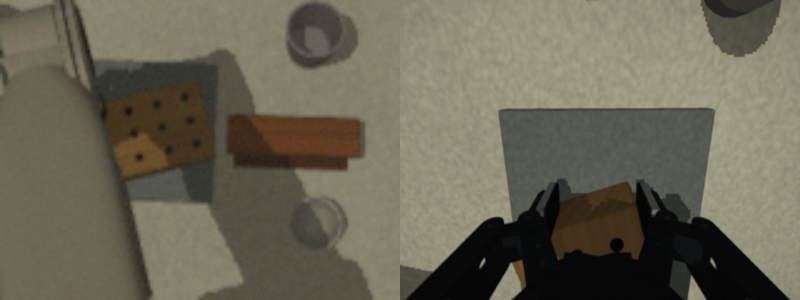

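The corner slipped between the fingers: in the wrist view the stand corner at about (610,185) pokes out between the pads. I'll back off, narrow the fingers and look again.

>>> jog_arm:
  motion:
    - {"x": 10,"y": 0,"z": 0,"spin": 0,"fingers": -0.5}
    - {"x": 40,"y": 0,"z": 0,"spin": 0,"fingers": 0.3}
    - {"x": 70,"y": 0,"z": -20,"spin": 0,"fingers": 0.3}
    - {"x": 70,"y": 0,"z": -60,"spin": 0,"fingers": 0.3}
    - {"x": 70,"y": 0,"z": -90,"spin": 0,"fingers": 0.3}
    - {"x": 70,"y": 0,"z": -90,"spin": 0,"fingers": 0.3}

```text
clock: 12.32
eef_pos: [0.5465, 0.2232, 0.1597]
tool_rot: [0.713, 0.701, 0.002, 0.001]
ft_force: [0.4, 0.2, -0.4]
grip_width: 0.03
grasp_force: 0.0
```

```bash
python3 - <<'E'
from h import *
o=readout.get_obs(); print(o['eef_pos'],o['grip_width'])
print(stand(u=(245,330)))
t=cam('top');w=cam('wrist','w5.png')
a=cv2.resize(t['pixels'][150:270,230:390,::-1],(400,300))
cv2.imwrite('pics/p5.png',np.hstack([a,cv2.resize(w['pixels'][:,:,::-1],(400,300))]))
E
```

```text
[0.54645187 0.22319896 0.15969001] 0.029996568647266336
(array([545. ,  48.8, 102.8, 200.2,  14.6]), (263, 182, 67, 42))
```

View pics/p5.png

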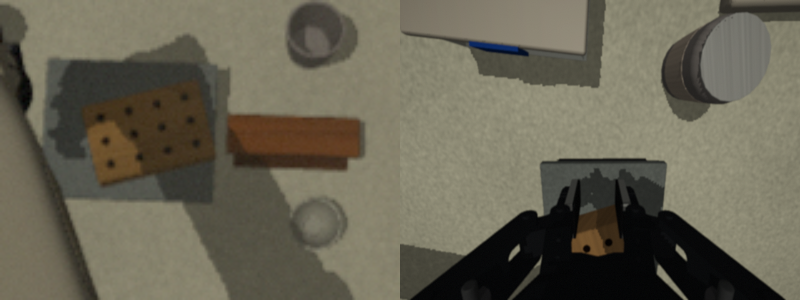

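Composite: the top view shows the whole stand (crop (85–213, 82–185)), still turned about 14°, with its front near the riser's edge. The stand mask has to exclude the plank, so I'll re-measure it that way.

```bash
python3 - <<'E'
from h import *
t=cam('top'); h=hsv(t)
s=cv2.inRange(h,(12,100,40),(24,255,255)); s[:,:250]=0;s[:,318:]=0;s[:170]=0;s[235:]=0
r,b=rect(t,s,.1); print(r,b)
a=np.radians(r[4]); R=np.array([[np.cos(a),-np.sin(a)],[np.sin(a),np.cos(a)]])
for q in((50,75),(-50,75),(50,-75),(-50,-75)): print(q,(R@q+r[:2]).round(0))
E
```

```text
[538.7  73.6 102.9 148.7  15. ] (263, 182, 53, 42)
(50, 75) [568. 159.]
(-50, 75) [471. 133.]
(50, -75) [606.  14.]
(-50, -75) [510. -12.]
```

>>> jog_arm:
  motion:
    - {"x": -5,"y": -6,"z": 40,"spin": 0,"fingers": 0.3}
    - {"x": -15,"y": -6,"z": 75,"spin": 0,"fingers": 0.3}
    - {"x": -25,"y": -6,"z": 90,"spin": 0,"fingers": 0.3}
    - {"x": -40,"y": -6,"z": 91,"spin": 0,"fingers": 0.3}
    - {"x": -50,"y": -6,"z": 91,"spin": 0,"fingers": 0.3}
    - {"x": -56,"y": -6,"z": 91,"spin": 0,"fingers": 0.3}
    - {"x": -62,"y": -6,"z": 91,"spin": 0,"fingers": 0.3}
    - {"x": -68,"y": -6,"z": 91,"spin": 0,"fingers": 0.3}

```text
clock: 13.52
eef_pos: [0.5386, 0.155, 0.0672]
tool_rot: [0.713, 0.701, 0.001, 0.0]
ft_force: [0.0, 2.7, 1.4]
grip_width: 0.0299
grasp_force: 1.4
```

>>> jog_arm:
  motion:
    - {"x": -5,"y": 0,"z": 0,"spin": 0,"fingers": 0.3}
    - {"x": -10,"y": 0,"z": 0,"spin": 0,"fingers": 0.3}
    - {"x": -15,"y": 0,"z": 0,"spin": 0,"fingers": 0.3}
    - {"x": -20,"y": 0,"z": 0,"spin": 0,"fingers": 0.3}
    - {"x": -25,"y": 0,"z": 0,"spin": 0,"fingers": 0.3}
    - {"x": -30,"y": 0,"z": 0,"spin": 0,"fingers": 0.3}
    - {"x": -35,"y": 0,"z": 0,"spin": 0,"fingers": 0.3}
    - {"x": -39,"y": 0,"z": 0,"spin": 0,"fingers": 0.3}

```text
clock: 14.52
eef_pos: [0.5371, 0.115, 0.0663]
tool_rot: [0.714, 0.701, -0.0, 0.0]
ft_force: [1.6, 3.4, 1.4]
grip_width: 0.0298
grasp_force: 1.6
```

>>> jog_arm:
  motion:
    - {"x": 10,"y": 0,"z": 0,"spin": 0,"fingers": 0.3}
    - {"x": 50,"y": 0,"z": -5,"spin": 0,"fingers": 0.3}
    - {"x": 100,"y": 0,"z": -50,"spin": 0,"fingers": 0.3}
    - {"x": 100,"y": 0,"z": -90,"spin": 0,"fingers": 0.3}

```text
clock: 15.02
eef_pos: [0.5374, 0.2177, 0.1557]
tool_rot: [0.712, 0.702, -0.002, -0.0]
ft_force: [0.3, 0.4, 0.4]
grip_width: 0.0297
grasp_force: 0.0
```

```bash
cat >> h.py <<'E'
def stand2(umax,umin=245,z=.1,save=None):
    t=cam('top',save); h=hsv(t)
    s=cv2.inRange(h,(12,100,40),(24,255,255)); s[:,:umin]=0;s[:,umax:]=0;s[:170]=0;s[235:]=0
    return rect(t,s,z)
E
python3 - <<'E'
from h import *
o=readout.get_obs(); print(o['eef_pos'])
print([stand2(u) for u in(318,322,326)])
E
```

```text
[0.53744633 0.21765042 0.15573534]
[(array([525.9,  40.4, 103.9, 118.7,   6.8]), (280, 189, 38, 37)), (array([525.6,  33.8, 103.8, 132.5,   8. ]), (279, 189, 43, 37)), (array([527.1,  28. , 102.9, 144.8,   7.6]), (279, 189, 47, 37))]
```

>>> jog_arm:
  motion:
    - {"x": -22,"y": -12,"z": -10,"spin": -10,"fingers": -1}
    - {"x": -44,"y": -24,"z": -10,"spin": -20,"fingers": -1}
    - {"x": -66,"y": -36,"z": -10,"spin": -30,"fingers": -1}
    - {"x": -88,"y": -48,"z": -10,"spin": -40,"fingers": -1}
    - {"x": -112,"y": -61,"z": -10,"spin": -50,"fingers": -1}
    - {"x": -138,"y": -75,"z": -10,"spin": -60,"fingers": -1}
    - {"x": -166,"y": -90,"z": -10,"spin": -70,"fingers": -1}
    - {"x": -195,"y": -104,"z": -10,"spin": -80,"fingers": -1}

```text
clock: 16.18
eef_pos: [0.4289, 0.0209, 0.1645]
tool_rot: [0.094, 0.996, -0.001, -0.002]
ft_force: [0.6, 0.5, -0.1]
grip_width: 0.0857
grasp_force: 0.0
```

```bash
cat >> h.py <<'E'
def stand3(z=.1,h0=15,n='top'):
    t=cam(n); h=hsv(t)
    s=cv2.inRange(h,(h0,90,40),(24,255,255)); s[:,:245]=0;s[:,385:]=0;s[:170]=0;s[235:]=0
    return rect(t,s,z,5)
E
python3 - <<'E'
from h import *
o=readout.get_obs(); print(o['eef_pos'],o['joint_pos'][5])
for h0 in(13,14,15): print(stand3(h0=h0))
w=cam('wrist');h=hsv(w)
for h0 in(14,15,16):
    s=cv2.inRange(h,(h0,90,40),(24,255,255)); 
    try: print(rect(w,s,.1,5))
    except Exception as e: print(e)
E
```

```text
[0.4289352  0.02090883 0.16445227] 0.2371523865279316
(array([536. , -83.3,  97.3, 208.1,   1.1]), (306, 189, 68, 32))
(array([535.8, -69.3,  97.3, 236. ,   1.1]), (297, 189, 77, 32))
(array([536.3, -98.9,  97.3, 177. ,   1.1]), (316, 189, 58, 32))
(array([516.8,  21.2, 108.3, 145.4,   6.1]), (242, 233, 176, 119))
(array([517.3,  21.9, 108.1, 145.1,   6.7]), (242, 233, 176, 119))
(array([517.2,  22.2, 108.1, 144.4,   6.7]), (243, 233, 174, 119))
```

>>> jog_arm:
  motion:
    - {"x": 0,"y": 4,"z": 40,"spin": -10,"fingers": -1}
    - {"x": 0,"y": 4,"z": 80,"spin": -10,"fingers": -1}
    - {"x": 0,"y": 4,"z": 98,"spin": -10,"fingers": -1}
    - {"x": 0,"y": 4,"z": 102,"spin": -10,"fingers": -1}
    - {"x": 0,"y": 4,"z": 102,"spin": -10,"fingers": -1}

```text
clock: 17.0
eef_pos: [0.4324, 0.0266, 0.0643]
tool_rot: [0.009, 1.0, -0.0, -0.0]
ft_force: [0.1, 0.6, 0.6]
grip_width: 0.0852
grasp_force: 0.0
```

>>> jog_arm:
  motion:
    - {"x": -12,"y": 0,"z": 0,"spin": 0,"fingers": -1}
    - {"x": -22,"y": 0,"z": 0,"spin": 0,"fingers": -1}
    - {"x": -29,"y": 0,"z": 0,"spin": 0,"fingers": -1}
    - {"x": -35,"y": 0,"z": 0,"spin": 0,"fingers": -1}
    - {"x": -41,"y": 0,"z": 0,"spin": 0,"fingers": -1}
    - {"x": -47,"y": 0,"z": 0,"spin": 0,"fingers": -1}
    - {"x": -53,"y": 0,"z": 0,"spin": 0,"fingers": -1}
    - {"x": -53,"y": 0,"z": 0,"spin": 0,"fingers": -1}

```text
clock: 18.0
eef_pos: [0.4863, 0.025, 0.0644]
tool_rot: [0.009, 1.0, -0.0, 0.001]
ft_force: [1.0, -0.7, -0.1]
grip_width: 0.0851
grasp_force: 0.0
```

```bash
python3 - <<'E'
from h import *
w=cam('wrist','w6.png');h=hsv(w)
s=cv2.inRange(h,(14,90,60),(24,255,255))
print(rect(w,s,.1,5))
# each finger-row column scan: lower boundary (nearest face) of wood
m=cv2.morphologyEx(s,cv2.MORPH_CLOSE,np.ones((9,9),np.uint8))
for u in range(200,441,20):
    v=np.where(m[:,u])[0]
    if len(v): print(u,v.min(),v.max(),plane(w,(u,v.max()),.1)[:2].round(4),plane(w,(u,v.min()),.1)[:2].round(4))
E
```

```text
(array([507.9,  24.4,  18.8,  84.5,  -1.5]), (218, 315, 192, 37))
220 315 326 [ 0.5032 -0.017 ] [ 0.4975 -0.0163]
240 315 350 [ 0.5163 -0.0093] [ 0.4977 -0.0076]
260 317 341 [5.116e-01 1.000e-04] [0.4988 0.0011]
280 318 335 [0.5085 0.0093] [0.4995 0.0098]
300 317 336 [0.5092 0.0182] [0.4992 0.0186]
320 321 338 [0.5105 0.0271] [0.5014 0.0273]
340 321 335 [0.509  0.0361] [0.5016 0.0361]
360 321 335 [0.5092 0.045 ] [0.5018 0.0449]
380 316 346 [0.5153 0.0542] [0.4993 0.0535]
400 327 344 [0.5144 0.0632] [0.5052 0.0626]
```

>>> jog_arm:
  motion:
    - {"x": 15,"y": 0,"z": 0,"spin": 0,"fingers": -1}
    - {"x": 40,"y": 0,"z": -30,"spin": 0,"fingers": -1}
    - {"x": 40,"y": 30,"z": -80,"spin": 10,"fingers": -0.5}
    - {"x": 20,"y": 70,"z": -105,"spin": 20,"fingers": -0.5}
    - {"x": -10,"y": 110,"z": -110,"spin": 30,"fingers": -0.5}
    - {"x": -40,"y": 145,"z": -110,"spin": 40,"fingers": -0.5}
    - {"x": -60,"y": 165,"z": -110,"spin": 50,"fingers": -0.5}
    - {"x": -60,"y": 170,"z": -110,"spin": 60,"fingers": -0.5}

```text
clock: 19.05
eef_pos: [0.5499, 0.1956, 0.174]
tool_rot: [0.51, 0.86, 0.0, 0.001]
ft_force: [-0.6, -0.6, 0.8]
grip_width: 0.0641
grasp_force: 0.0
```

>>> jog_arm:
  motion:
    - {"x": 0,"y": 0,"z": 0,"spin": 10,"fingers": -0.5}
    - {"x": 0,"y": 0,"z": 0,"spin": 20,"fingers": -0.5}
    - {"x": 0,"y": 0,"z": 0,"spin": 30,"fingers": -0.5}
    - {"x": 0,"y": 0,"z": 0,"spin": 30,"fingers": -0.5}

```text
clock: 19.55
eef_pos: [0.5485, 0.194, 0.1744]
tool_rot: [0.713, 0.701, 0.0, 0.0]
ft_force: [0.5, -0.3, 1.2]
grip_width: 0.0643
grasp_force: 0.0
```

```bash
python3 - <<'E'
from h import *
o=readout.get_obs(); print(o['eef_pos'],o['tool_rot'])
t=cam('top','t7.png');h=hsv(t)
for h0 in(13,14,15,16):print(stand3(h0=h0))
for P in [(.55,.09,.1),(.55,.02,.1),(.55,-.03,.1),(.54,-.1,.058),(.56,-.1,.058)]:
    u,v=proj(t,P).round().astype(int); print(P,u,v,h[v-1:v+2,u-1:u+2].reshape(-1,3).mean(0).round())
E
```

```text
[0.54853072 0.19400852 0.1744314 ] [7.12938607e-01 7.01226335e-01 2.64147610e-04 3.17318945e-04]
(array([ 5.435e+02, -4.640e+01,  1.040e+02,  2.809e+02, -3.000e-01]), (282, 185, 92, 34))
(array([542.1, -46.9, 103.6, 281. ,  -1.4]), (282, 185, 92, 34))
(array([542.8, -37.7, 103.6, 262.4,  -1. ]), (282, 185, 86, 34))
(array([543.7,  11.4, 103.9, 166.6,   1.1]), (282, 185, 55, 34))
(0.55, 0.09, 0.1) 284 199 [ 17. 143. 111.]
(0.55, 0.02, 0.1) 306 199 [ 16. 136.  71.]
(0.55, -0.03, 0.1) 322 200 [ 18. 132.  62.]
(0.54, -0.1, 0.058) 344 206 [ 13. 169.  96.]
(0.56, -0.1, 0.058) 344 199 [ 13. 166.  92.]
```

>>> jog_arm:
  motion:
    - {"x": 0,"y": 0,"z": 50,"spin": 0,"fingers": -0.5}
    - {"x": -10,"y": 0,"z": 90,"spin": 0,"fingers": -0.5}
    - {"x": -30,"y": 0,"z": 104,"spin": 0,"fingers": -0.5}
    - {"x": -55,"y": 0,"z": 106,"spin": 0,"fingers": -0.5}
    - {"x": -72,"y": 0,"z": 106,"spin": 0,"fingers": -0.5}
    - {"x": -80,"y": 0,"z": 106,"spin": 0,"fingers": -0.5}
    - {"x": -87,"y": 0,"z": 106,"spin": 0,"fingers": -0.5}
    - {"x": -94,"y": 0,"z": 106,"spin": 0,"fingers": -0.5}

```text
clock: 20.8
eef_pos: [0.5469, 0.1007, 0.0688]
tool_rot: [0.713, 0.701, 0.001, -0.0]
ft_force: [0.1, 3.3, 0.0]
grip_width: 0.064
grasp_force: 1.4
```

>>> jog_arm:
  motion:
    - {"x": -7,"y": 0,"z": 0,"spin": 0,"fingers": -0.5}
    - {"x": -14,"y": 0,"z": 0,"spin": 0,"fingers": -0.5}
    - {"x": -21,"y": 0,"z": 0,"spin": 0,"fingers": -0.5}
    - {"x": -28,"y": 0,"z": 0,"spin": 0,"fingers": -0.5}
    - {"x": -35,"y": 0,"z": 0,"spin": 0,"fingers": -0.5}
    - {"x": -42,"y": 0,"z": 0,"spin": 0,"fingers": -0.5}
    - {"x": -49,"y": 0,"z": 0,"spin": 0,"fingers": -0.5}
    - {"x": -56,"y": 0,"z": 0,"spin": 0,"fingers": -0.5}

```text
clock: 21.8
eef_pos: [0.5451, 0.0434, 0.068]
tool_rot: [0.714, 0.701, -0.0, -0.0]
ft_force: [-0.7, 3.7, 1.5]
grip_width: 0.0642
grasp_force: 1.4
```

```bash
python3 - <<'E'
from h import *
o=readout.get_obs(); print(o['eef_pos'],o['tool_rot'],o['ft_force'])
t=cam('top','t8.png');h=hsv(t)
a=h[:,:,2]
# rows profile at y=-0.05..: print wood extents per column
for u in range(318,350,6):
    print(u,[tuple(int(k) for k in h[v,u]) for v in (182,185,188,191,206,214,217,220)])
E
```

```text
[0.54513203 0.04340172 0.06802714] [ 7.13621381e-01  7.00531459e-01 -4.34732032e-04 -1.00698963e-04] [-0.67070831  3.66035052  1.46209139]
318 [(25, 58, 84), (23, 64, 80), (17, 131, 70), (16, 119, 73), (17, 143, 102), (17, 130, 98), (16, 129, 81), (24, 45, 80)]
324 [(23, 50, 87), (22, 57, 81), (17, 138, 72), (15, 124, 68), (18, 154, 68), (18, 154, 104), (18, 135, 83), (23, 49, 135)]
330 [(24, 48, 85), (28, 51, 85), (18, 142, 70), (18, 116, 68), (15, 117, 70), (17, 129, 69), (19, 120, 64), (26, 56, 122)]
336 [(26, 52, 83), (23, 40, 83), (18, 120, 72), (15, 117, 72), (18, 139, 68), (16, 117, 72), (18, 118, 67), (25, 65, 74)]
342 [(23, 52, 84), (26, 53, 82), (16, 126, 67), (17, 108, 64), (17, 133, 67), (17, 140, 69), (18, 137, 65), (19, 84, 73)]
348 [(23, 50, 81), (26, 51, 85), (17, 127, 70), (18, 115, 71), (16, 108, 71), (18, 140, 71), (17, 135, 68), (22, 62, 74)]
```

```bash
cat >> h.py <<'E'
def edges(us,z=.1,zb=.06):
    t=cam('top'); S=hsv(t)[:,:,1].astype(float); out=[]
    for u in us:
        p=S[:,u-1:u+2].mean(1)
        v=180
        while not(p[v]<90<=p[v+1]): v+=1
        vt=v+(90-p[v])/(p[v+1]-p[v])
        v=226
        while not(p[v]<90<=p[v-1]): v-=1
        vb=v-(90-p[v])/(p[v-1]-p[v])
        A=plane(t,(u,vt),z); B=plane(t,(u,vb),z); C=plane(t,(u,vb),zb)
        out.append([A[1],A[0],B[0],C[0]])
    o=np.array(out); f=np.polyfit(o[:,0],o[:,1],1); g=np.polyfit(o[:,0],o[:,3],1)
    return o.round(4),'slopes(+x edge,-x low edge)',f[0].round(4),g[0].round(4),'x mid edge',o[:,1].mean().round(4),o[:,3].mean().round(4)
E
python3 - <<'E'
from h import *
for r in edges(range(318,354,5)): print(r)
E
```

```text
[[-0.0155  0.5937  0.4928  0.4986]
 [-0.0311  0.5931  0.491   0.4967]
 [-0.0467  0.5927  0.4912  0.4969]
 [-0.0623  0.5928  0.4914  0.4971]
 [-0.0779  0.5924  0.4893  0.4949]
 [-0.0935  0.5919  0.4893  0.4949]
 [-0.1091  0.5908  0.4911  0.4968]
 [-0.1248  0.5621  0.4983  0.5042]]
slopes(+x edge,-x low edge)
0.1795
-0.0243
x mid edge
0.5887
0.4975
```

>>> jog_arm:
  motion:
    - {"x": -8,"y": 0.5,"z": 0,"spin": 0,"fingers": -0.5}
    - {"x": -16,"y": 1,"z": 0,"spin": 0,"fingers": -0.5}
    - {"x": -24,"y": 1.5,"z": 0,"spin": 0,"fingers": -0.5}
    - {"x": -32,"y": 2,"z": 0,"spin": 0,"fingers": -0.5}
    - {"x": -40,"y": 2.5,"z": 0,"spin": 0,"fingers": -0.5}
    - {"x": -48,"y": 3,"z": 0,"spin": 0,"fingers": -0.5}
    - {"x": -56,"y": 3,"z": 0,"spin": 0,"fingers": -0.5}
    - {"x": -61,"y": 3,"z": 0,"spin": 0,"fingers": -0.5}

```text
clock: 22.9
eef_pos: [0.5474, -0.0174, 0.0684]
tool_rot: [0.714, 0.7, 0.0, 0.0]
ft_force: [0.2, 2.7, -0.7]
grip_width: 0.0641
grasp_force: 1.0
```

```bash
python3 - <<'E'
from h import *
o=readout.get_obs(); print(o['eef_pos'],o['tool_rot'],o['ft_force'])
for r in edges(range(338,366,4),.098,.058): print(r)
t=cam('top'); S=hsv(t)[:,:,1]
for v in(192,196,200,214): print(v,list(S[v,355:385]))
E
```

```text
[ 0.54740907 -0.01743896  0.06839337] [7.13674642e-01 7.00477334e-01 9.27794090e-05 2.95834794e-05] [ 0.21356926  2.65483405 -0.65226538]
[[-0.078   0.5882  0.5576  0.5652]
 [-0.0905  0.5958  0.4932  0.4989]
 [-0.103   0.5948  0.4932  0.499 ]
 [-0.1155  0.5951  0.4932  0.499 ]
 [-0.128   0.5945  0.4922  0.4979]
 [-0.1405  0.5946  0.4912  0.4969]
 [-0.153   0.5946  0.4915  0.4972]]
slopes(+x edge,-x low edge)
-0.0467
0.5961
x mid edge
0.5939
0.5077
192 [np.uint8(120), np.uint8(129), np.uint8(138), np.uint8(143), np.uint8(126), np.uint8(121), np.uint8(128), np.uint8(83), np.uint8(99), np.uint8(78), np.uint8(132), np.uint8(118), np.uint8(124), np.uint8(124), np.uint8(120), np.uint8(65), np.uint8(56), np.uint8(55), np.uint8(46), np.uint8(49), np.uint8(53), np.uint8(50), np.uint8(49), np.uint8(50), np.uint8(52), np.uint8(46), np.uint8(56), np.uint8(52), np.uint8(54), np.uint8(51)]
196 [np.uint8(113), np.uint8(129), np.uint8(131), np.uint8(136), np.uint8(142), np.uint8(115), np.uint8(126), np.uint8(129), np.uint8(131), np.uint8(126), np.uint8(128), np.uint8(133), np.uint8(122), np.uint8(11
[... 412 characters left out ...]
, np.uint8(135), np.uint8(144), np.uint8(131), np.uint8(132), np.uint8(130), np.uint8(127), np.uint8(128), np.uint8(66), np.uint8(45), np.uint8(52), np.uint8(55), np.uint8(54), np.uint8(43), np.uint8(50), np.uint8(51), np.uint8(54), np.uint8(51), np.uint8(51)]
214 [np.uint8(113), np.uint8(117), np.uint8(137), np.uint8(113), np.uint8(120), np.uint8(127), np.uint8(122), np.uint8(135), np.uint8(127), np.uint8(131), np.uint8(111), np.uint8(148), np.uint8(140), np.uint8(119), np.uint8(115), np.uint8(66), np.uint8(47), np.uint8(59), np.uint8(50), np.uint8(50), np.uint8(54), np.uint8(53), np.uint8(54), np.uint8(57), np.uint8(49), np.uint8(55), np.uint8(55), np.uint8(50), np.uint8(52), np.uint8(51)]
```

Lateral centring and yaw look right, and the stand has about 6 mm left to travel. I'll finish the push, retreat and check.

>>> jog_arm:
  motion:
    - {"x": -3,"y": 0,"z": 0,"spin": 0,"fingers": -0.5}
    - {"x": -6,"y": 0,"z": 0,"spin": 0,"fingers": -0.5}
    - {"x": -6,"y": 0,"z": 0,"spin": 0,"fingers": -0.5}

```text
clock: 23.38
eef_pos: [0.5474, -0.023, 0.0685]
tool_rot: [0.714, 0.701, 0.0, 0.0]
ft_force: [1.2, 1.7, 0.4]
grip_width: 0.064
grasp_force: 0.7
```

>>> jog_arm:
  motion:
    - {"x": 10,"y": 0,"z": 0,"spin": 0,"fingers": -0.5}
    - {"x": 40,"y": 0,"z": 0,"spin": 0,"fingers": -0.5}
    - {"x": 70,"y": 0,"z": -40,"spin": 0,"fingers": -0.5}
    - {"x": 110,"y": 0,"z": -90,"spin": 0,"fingers": -0.5}
    - {"x": 160,"y": -20,"z": -130,"spin": 0,"fingers": -0.5}
    - {"x": 210,"y": -60,"z": -130,"spin": 0,"fingers": -0.5}
    - {"x": 250,"y": -110,"z": -130,"spin": 0,"fingers": -0.5}
    - {"x": 280,"y": -150,"z": -130,"spin": 0,"fingers": -0.5}

```text
clock: 24.38
eef_pos: [0.4008, 0.2614, 0.1985]
tool_rot: [0.713, 0.701, 0.0, 0.0]
ft_force: [0.2, 0.1, 0.4]
grip_width: 0.0636
grasp_force: 0.0
```

```bash
python3 - <<'E'
from h import *
o=readout.get_obs(); print(o['eef_pos'],o['ft_force'])
for r in edges(range(326,370,4),.098,.058): print(r)
t=cam('top');s=cam('side'); S=hsv(t)[:,:,1].astype(float)
for v,z in((191,.098),(196,.098),(210,.098),(201,.058),(206,.058)):
    p=S[v-1:v+2].mean(0); k=np.where(p>90)[0]; k=k[(k>300)&(k<390)]
    print(v,k.min(),k.max(),plane(t,(k.min()-.5,v),z)[:2].round(4),plane(t,(k.max()+.5,v),z)[:2].round(4))
a=cv2.resize(t['pixels'][165:245,290:390,::-1],(400,320),interpolation=cv2.INTER_CUBIC); b=cv2.resize(s['pixels'][150:270,240:390,::-1],(400,320),interpolation=cv2.INTER_CUBIC)
cv2.imwrite('pics/f9.png',np.hstack([a,b]))
E
```

```text
[0.40077169 0.26139886 0.19848268] [0.17751827 0.11093398 0.4283388 ]
[[-0.0404  0.5964  0.4945  0.5002]
 [-0.0529  0.5966  0.494   0.4998]
 [-0.0654  0.5963  0.4941  0.4998]
 [-0.078   0.5962  0.4938  0.4996]
 [-0.0905  0.5959  0.4931  0.4988]
 [-0.103   0.5952  0.4934  0.4992]
 [-0.1155  0.5953  0.4931  0.4988]
 [-0.128   0.5948  0.493   0.4987]
 [-0.1405  0.595   0.4929  0.4986]
 [-0.153   0.5945  0.4926  0.4983]
 [-0.1655  0.5946  0.4923  0.498 ]]
slopes(+x edge,-x low edge)
0.0177
0.0164
x mid edge
0.5955
0.4991
191 324 371 [ 0.5778 -0.0329] [ 0.5807 -0.1826]
196 321 371 [ 0.5618 -0.0239] [ 0.5648 -0.1826]
210 321 373 [ 0.5177 -0.0246] [ 0.5208 -0.1886]
201 321 373 [ 0.5532 -0.0244] [ 0.5565 -0.1937]
206 321 373 [ 0.537  -0.0247] [ 0.5403 -0.1936]
```

View pics/f9.png

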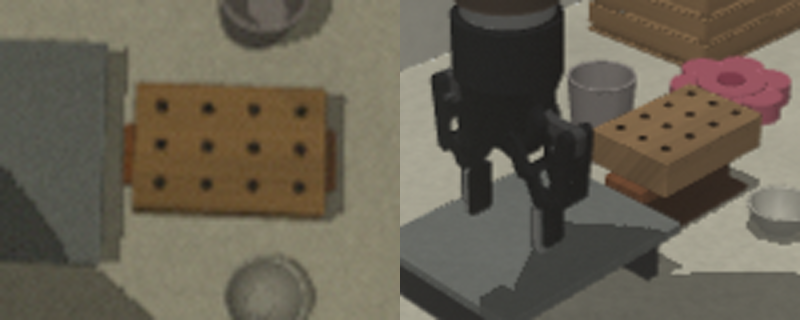

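The stand sits level on the plank. In the top view its ends are at y −33/−183 mm against the plank's −24/−194 mm, and its centre is at x 547 mm against the plank's 547 mm, with matching yaw. The gripper is clear, so I'm handing in.

```bash
python3 -c "
from workcell import bot
print(bot.job_done())"
```

```text
the job is handed in; nothing more can be done
None
```

The job is handed in after about 24 s of robot time: the jar rests upright on the cork in the canister, and the stand was slid, never lifted, onto the plank, level, lengthwise and centred to within about 2 mm; the judge gave no verdict.

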